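# Tip the steel rods into the long-slot stock box

## Task

Pick up the small tray by its wooden grip, turn it so that the two steel rods in it lie along the slot of the long-slot stock box, and tip both rods through that slot into the box. Do not touch the rods with the gripper. Then put the empty tray back down on the bench, standing upright, and let go.

Things in the scene. Friction and masses are not known exactly. Their poses are not given: they have to be found in the camera images.
- tray: Loose grey steel tray, 64 (x) by 132 mm (y), 0.4 kg, rods along its y. Origin: centre of underside. Wooden grip block on the back wall: centre x=+30, 16 thick (x), 60 long (y), z=43 to 85 mm; pinch from above, tips at z 45 or higher. Side walls 28 mm high. Flat floor x=+28 to +4, then a 22 degree ramp up to the open lip at x=-31, z=18: tipped to -x by 45 degrees, the rods roll out over it.
- rod_a: Round steel rod, 10 mm thick, 110 mm long, 70 g, lying loose in the tray next to its back wall, about 9 mm above the bench. Origin: its middle; its y axis runs along it. Rolls freely.
- rod_b: A second rod just like the first, beside it in the tray, nearer the lip. Origin: its middle; its y axis runs along it.
- slot_box: Metal box fixed to the bench, 116 (x) by 180 (y) by 95 mm high. Origin: centre of underside. Open top, mouth 106 by 170; two plates slope in at 40 degrees to a central slot along y, 30 mm wide, 170 long, 57 mm above the bench; hollow below, floor at 5 mm. A like box, on the other side of the tray, has a slot only 70 mm long, too short: not that one.
Things that resemble listed ones, but are neither listed nor needed, are in the scene too. What is shaped like the tray but red is not meant. Leave any orange look-alike of the rod_b alone.

How it is judged:
By the outcome, as a careful person would: the job done as asked, in the order asked, and still so for the second after the job is handed in, with the robot touching nothing.
It also fails if it takes over 56 s, if anything falls off the work surface, if the arm or the gripper's body presses on something with over 40 N, if the wrist force passes 120 N, or if a joint passes its speed limit or range.

## Robot

A 6-joint arm with a two-finger parallel gripper is mounted at the origin on the work surface. World frame = base frame: x ahead of the robot, y to its left, z up, the work surface at z = 0. Lengths are in m, angles in rad, forces in N, time in s.
With the tool pointing down it reaches from about 0.35 to 0.95 m from the base axis. Payload 17.4 kg.
Tool frame: the origin (TCP) lies on the centre line of the jaws, within the pads' length; the fingertips stand robot.tip_extent ahead of it and the grasp point (between the pads) lies 6 mm ahead of it (robot.tip_extent is the distance from the TCP to the fingertips, in m); z points along the fingers, y is the line along which they close (so a half turn about z gives the same grasp; the last joint's range is limited). The gripper opens to 93 mm and grips with 3 to 60 N. Pads are 15 mm wide; open, the fingers measure 128 mm over their backs; the gripper's body (75 mm by 188 mm) begins 65 mm behind the grasp point.
Start: joints at [-1.304, 0.116, 1.442, -0, 1.584, -0.038], TCP at [0.203, -0.644, 0.244] pointing down, gripper open.
Joint ranges: [-2.83, 2.83], [-0.83, 2.19], [0.07, 2.5], [-1.14, 4.28], [0.01, 3], [-2.97, 2.97]. Speed limits (rad/s): [1.89, 1.89, 2.22, 3.14, 3.14, 3.14].

## Interface

Orientations are given as a 3x3 rotation matrix whose columns are the frame's x, y, z axes.
In Python, from workcell import robot gives the robot as it stands. The module is installed in compiled form; this text tells all that it offers.
- The arm moves only by the tool apply_moves, never from a script. Its argument "commands" is text: rows parted by semicolons, each of 6 numbers parted by spaces: the shift along the tool's x, y, z scaled (see below), then the turn, a rotation vector about the tool's x, y, z scaled (see below). In form: tx ty tz ax ay az; .... A call has 1 to 10 rows; each row is the pose to reach, as a shift and turn from the pose commanded when the call began, along the tool's axes at that moment; what a row does not reach only later rows make up. The controller multiplies each number of a shift by 120 mm and each number of a turn by 30 degrees. A row lasts 1/12 s, in which the tool goes at most 41.7 mm and 7.16 degrees, less where a joint would pass 70% of its speed; a pose out of reach is approached as far as the arm can. A call with a number of a shift or a turn outside -1 to 1 is refused whole. A call with a gripper value outside its range is refused whole. "fingers" is the opening in per cent of the stroke, from 0 (shut) to 100 (fully open), set as the call begins (left out, the last holds). The fingers move at their own pace and stop on an object; the grip force is fixed at half the most. Time passes only in rows, so rows that repeat a pose let the fingers close. It gives the time, the measured TCP pose, the force, the opening and the grip force at its end, in the units of the state.
- robot.observe(): the state, without advancing time (a new reading comes with each control period).
- robot.get_image(name): name is "scene" or "side" or "wrist"; returns a dict with "image" (400x640x3 uint8, red, green, blue), "z_map" (400x640 float32, m along the optical axis (not along the pixel's ray), 0 where there is no reading), "K" (3x3 intrinsics, pixels), "dist_coeffs" ([k1, k2, p1, p2, k3] as OpenCV has them; the pictures are not rectified), "R" (3x3) and "t" (3): a world point X has camera coordinates R X + t; the wrist camera has in their place "T_tool_cam" (4x4, takes a point from camera to tool coordinates, whose origin is the TCP and whose axes are the flange's). Camera axes: x right, y down, z forward; pixel columns grow to the right and rows downward; lengths in m; the calibration is good to about 2 mm. A picture is of the moment at which its call begins: read the wrist's pose just before it.
- robot.sign_off(): hands the job in; it is judged then, once.
Trained networks look in a picture, given as the dict that the camera call returned (one of the last four; its "shot" number tells which), for a name from the list of things; names that differ only in an ending like _2 or _b are one class to them, and where a whole thing is asked for, a point or a joint stands for the part that bears it (a point fixed in the world has none). Each returns a list of dicts, best first, with "p" (0 to 1); they miss things now and then, are a little off and sometimes report something else, mostly with a low value. They report only what shows in the picture. A call takes as long as a camera call. They do not tell look-alikes from the thing itself.
- robot.masks_of(picture, label): "region" (400x640 bool, what is visible of it) and "extent" ([left, top, right, bottom] in pixels, round what is visible of it).
- robot.mark_of(picture, label): "centre" ([column, row] in pixels: a listed point, or the origin of a listed thing).
The state is a dict: "t": time; "joint_positions": joint angles; "dq": joint speeds; "joint_torque": joint torques, N m; "eef_pos": TCP position; "ee_rot": TCP orientation; "ft_force": force on the tool from outside, world axes, zero at the start; "torque": the same for the moment, N m; "finger_gap": finger opening in m; "grasp_force": force on a finger pad.
Only numpy, scipy, OpenCV 4.12 (cv2) and the standard library are available. Lean on these libraries where they do the work, as an engineer would, in place of code of your own. Each camera call takes 0.05 s, during which the arm holds its last target. There are 200 camera calls.

## Working session

There is one attempt and no reset: what is moved stays moved. The work goes in short steps, Python scripts to look and compute and a tool call to move; the robot and the scene stay as the last step left them, time stands still between calls to the robot, and variables do not carry over. Pictures are saved under pics/ and viewed, at most 10 in all, crops included, and the job is handed in when it is done.

Besides the shell and the picture viewer there is one more tool, called after "Emit:" by a JSON object that holds its "api" and its "payload", one argument or row to a line. apply_moves: Moves the arm, as the interface text tells. Its arguments: {"type":"object","properties":{"commands":{"type":"string"},"fingers":{"type":"number"}},"required":["commands"]}

```bash
mkdir -p pics; cat > h.py <<'E'
import numpy as np, cv2
from workcell import robot
def save(im,n): cv2.imwrite('pics/'+n, im[:,:,::-1])
def cloud(d,T=None):
    z=d['z_map']; h,w=z.shape
    u,v=np.meshgrid(np.arange(w),np.arange(h))
    p=cv2.undistortPoints(np.stack([u,v],-1).reshape(-1,1,2).astype(np.float64),d['K'],d['dist_coeffs']).reshape(h,w,2)
    c=np.dstack([p*z[...,None],z])
    if T is None: X=(c-np.array(d['t']).ravel())@np.array(d['R'])
    else: X=c@T[:3,:3].T+T[:3,3]
    X[z<=0]=np.nan
    return X
def wcloud(s,d):
    T=np.eye(4);T[:3,:3]=s['ee_rot'];T[:3,3]=s['eef_pos']
    return cloud(d,T@np.array(d['T_tool_cam']))
E
python3 - <<'E'
from h import *
s=robot.observe();print(s['eef_pos'],np.round(s['ee_rot'],3),s['finger_gap'],robot.tip_extent)
a=robot.get_image('scene');b=robot.get_image('side');
save(a['image'],'scene.png');save(b['image'],'side.png')
for n,d in(('scene',a),('side',b)):
    X=cloud(d);np.save(n+'.npy',X)
    for l in('tray','rod_a','slot_box'):
        for m in robot.masks_of(d,l):
            P=X[m['region']];print(n,l,round(m['p'],2),m['extent'],np.nanmedian(P,0).round(3),np.nanmax(P,0).round(3),np.nanmin(P,0).round(3))
        for m in robot.mark_of(d,l): print('  mark',np.round(m['centre']),round(m['p'],2))
E
```

```text
[ 0.20254817 -0.6437155   0.24292278] [[ 0.954  0.3   -0.   ]
 [ 0.3   -0.954  0.001]
 [ 0.    -0.001 -1.   ]] 0.09299878838943822 0.025
scene tray 0.72 [339.4, 55.8, 380.5, 106.4] [0.325 0.28  0.015] [0.377 0.397 0.088] [ 0.245  0.212 -0.001]
scene tray 0.65 [323.4, 167.3, 395.6, 240.9] [0.528 0.026 0.019] [0.594 0.099 0.088] [ 0.449 -0.027 -0.001]
  mark [358.  88.] 0.67
  mark [356. 212.] 0.59
scene rod_a 0.69 [341.7, 190.8, 385.0, 225.4] [0.532 0.015 0.013] [0.585 0.021 0.017] [0.478 0.011 0.004]
scene rod_a 0.56 [420.9, 168.6, 443.0, 215.4] [0.621 0.132 0.009] [0.661 0.174 0.013] [ 0.567  0.105 -0.002]
scene rod_a 0.51 [342.6, 187.8, 388.5, 221.0] [0.535 0.025 0.013] [0.589 0.035 0.03 ] [0.474 0.013 0.006]
  mark [360. 204.] 0.74
  mark [366. 202.] 0.62
  mark [429. 192.] 0.49
scene slot_box 0.66 [140.8, 232.3, 282.4, 378.9] [ 0.472 -0.301  0.071] [ 0.56  -0.176  0.099] [ 0.35  -0.413 -0.002]
  mark [222. 314.] 0.81
side tray 0.93 [262.4, 156.3, 331.7, 212.3] [0.51  0.036 0.019] [0.621 0.046 0.089] [ 0.458 -0.039 -0.003]
side tray 0.8 [233.3, 299.2, 301.8, 393.3] [0.324 0.293 0.013] [0.401 0.357 0.088] [ 0.258  0.203 -0.003]
  mark [296. 189.] 0.92
  mark [268. 348.] 0.78
side rod_a 0.71 [217.1, 181.1, 223.5, 223.3] [0.613 0.14  0.009] [0.658 0.174 0.012] [ 0.567  0.106 -0.   ]
  mark [220. 202.] 0.8
side slot_box 0.6 [362.6, 60.3, 448.3, 156.3] [ 0.478 -0.273  0.067] [ 0.631 -0.193  0.098] [ 0.399 -0.514 -0.004]
  mark [401. 120.] 0.73
```

View pics/scene.png

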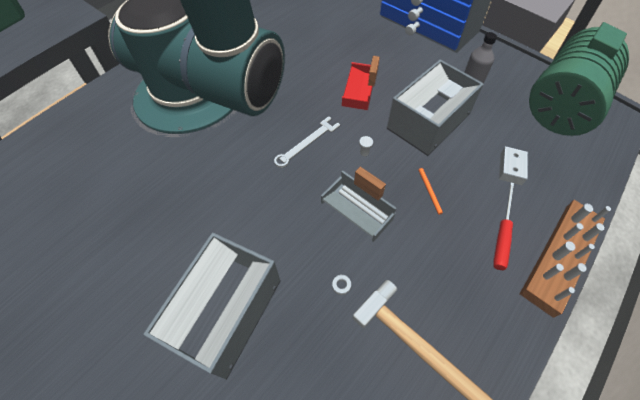

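View pics/side.png

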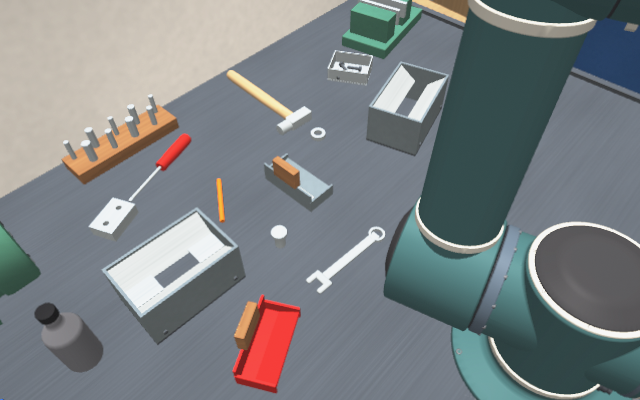

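The scene shows these candidates:
- **Trays:** the grey tray with two steel rods is at (358,205). The red tray at (360,85) is the decoy.
- **Boxes:** the long-slot box is at (215,305). The short-slot box is at (435,105).
- **Rods:** the orange rod at (430,190) is to be left alone.

The side view agrees, with the grey tray at (297,183), the long-slot box at (408,108) and the short-slot box at (175,270). I choose the grey tray and the box at (215,305).

```bash
python3 - <<'E'
from h import *
S=np.load('scene.npy');D=np.load('side.npy')
def rect(P,n):
    r=cv2.minAreaRect((P[:,:2]*1000).astype(np.float32));print(n,len(P),np.round(r[0],1),np.round(r[1],1),round(r[2],1))
for n,Xc in(('scene',S.reshape(-1,3)),('side',D.reshape(-1,3)),('both',np.vstack([S.reshape(-1,3),D.reshape(-1,3)]))):
    X=Xc[~np.isnan(Xc[:,0])]
    f=lambda x0,x1,y0,y1,z0,z1:X[(X[:,0]>x0)&(X[:,0]<x1)&(X[:,1]>y0)&(X[:,1]<y1)&(X[:,2]>z0)&(X[:,2]<z1)]
    g=f(.42,.64,-.08,.12,.05,.1); rect(g,n+' grip'); rect(f(.42,.64,-.08,.12,.081,.1),n+' griptop')
    rect(f(.42,.64,-.08,.12,.006,.045),n+' tray')
    rect(f(.3,.65,-.5,-.15,.088,.105),n+' boxrim'); rect(f(.3,.65,-.5,-.15,.015,.105),n+' box')
    print(np.percentile(g[:,2],[50,98]))
a=cv2.imread('pics/scene.png')[150:260,300:420];cv2.imwrite('pics/crop.png',cv2.resize(a,None,fx=5,fy=5,interpolation=cv2.INTER_CUBIC))
E
```

```text
scene grip 561 [527.6  35.1] [17.4 60.6] 90.0
scene griptop 268 [527.5  35.3] [17.  60.4] 90.0
scene tray 2217 [542.4  46.3] [146.8 194.9] 89.9
scene boxrim 2068 [ 480. -296.] [118.8 181.4] 15.5
scene box 8993 [ 481.  -295.7] [120.9 181.4] 15.6
[0.08004858 0.08695996]
side grip 487 [526.1  37. ] [17.3 62.9] 89.7
side griptop 205 [526.5  36.9] [16.8 61.4] 89.2
side tray 1266 [545.   46.8] [189.1 145.9] 0.1
side boxrim 789 [ 480.4 -296.1] [117.4 188. ] 15.5
side box 4582 [ 550.9 -289.1] [263.8 212.4] 15.5
[0.0772893  0.08596536]
both grip 1048 [526.3  36. ] [63.2 19.1] 0.3
both griptop 473 [526.6  35.7] [18.4 61.9] 87.5
both tray 3483 [542.5  46.4] [194.9 147. ] 0.0
both boxrim 2857 [ 479.9 -296.2] [118.9 187.9] 15.4
both box 13575 [ 550.9 -289.1] [263.8 212.4] 15.5
[0.07868499 0.08674181]
```

View pics/crop.png

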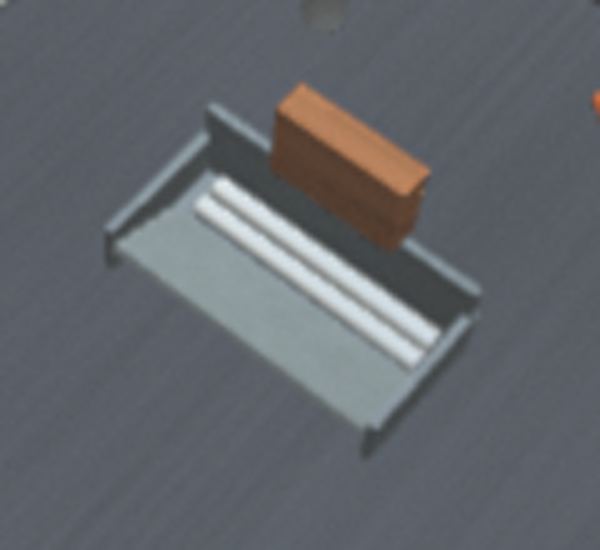

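The crop confirms the grey tray: two bare rods lie next to its back wall, the grip is on the robot's left (+y), and the lip faces the box. I'm moving over it now.

Emit:
{"api": "apply_moves", "payload": {
  "commands": "1 -1 0 0 0 0.58; 1 -1 0 0 0 0.58; 1 -1 0 0 0 0.58; 1 -1 0 0 0 0.58; 1 -1 0 0 0 0.58; 1 -1 0 0 0 0.58",
  "fingers": 60
}}

```text
t: 1.2
eef_pos: [0.282, -0.492, 0.2444]
ee_rot: [[1.0, 0.004, 0.001], [0.004, -1.0, -0.001], [0.001, 0.001, -1.0]]
ft_force: [0.1, -0.2, 0.9]
finger_gap: 0.0581
grasp_force: 0.0
```

Emit:
{"api": "apply_moves", "payload": {
  "commands": "0.5 -1 0 0 0 0; 0.5 -1 0 0 0 0; 0.5 -1 0 0 0 0; 0.5 -1 0 0 0 0; 0.5 -1 0 0 0 0"
}}

```text
t: 1.62
eef_pos: [0.3416, -0.3726, 0.244]
ee_rot: [[1.0, 0.003, 0.0], [0.003, -1.0, -0.001], [0.0, 0.001, -1.0]]
ft_force: [-0.2, -0.2, -0.8]
finger_gap: 0.0553
grasp_force: 0.0
```

Emit:
{"api": "apply_moves", "payload": {
  "commands": "0.5 -1 0 0 0 0; 0.5 -1 0 0 0 0; 0.5 -1 0 0 0 0; 0.5 -1 0 0 0 0; 0.5 -1 0 0 0 0"
}}

```text
t: 2.03
eef_pos: [0.4015, -0.253, 0.2438]
ee_rot: [[1.0, 0.003, 0.0], [0.003, -1.0, -0.0], [0.0, 0.0, -1.0]]
ft_force: [0.1, 0.1, -0.4]
finger_gap: 0.056
grasp_force: 0.0
```

Emit:
{"api": "apply_moves", "payload": {
  "commands": "0.5 -1 0 0 0 0; 0.5 -1 0 0 0 0; 0.5 -1 0 0 0 0; 0.5 -1 0 0 0 0; 0.5 -1 0 0 0 0"
}}

```text
t: 2.45
eef_pos: [0.4615, -0.1334, 0.2434]
ee_rot: [[1.0, 0.003, -0.001], [0.003, -1.0, -0.0], [-0.001, 0.0, -1.0]]
ft_force: [-0.6, -0.2, -0.4]
finger_gap: 0.0558
grasp_force: 0.0
```

Emit:
{"api": "apply_moves", "payload": {
  "commands": "0.5 -1 0 0 0 0; 0.5 -1 0 0 0 0; 0.5 -1 0 0 0 0; 0.5 -1 0 0 0 0; 0.5 -1 0 0 0 0; 0.5 -1 0 0 0 0; 0.5 -1 0 0 0 0"
}}

```text
t: 3.03
eef_pos: [0.5203, -0.0154, 0.2436]
ee_rot: [[1.0, -0.001, -0.0], [-0.001, -1.0, -0.001], [-0.0, 0.001, -1.0]]
ft_force: [-0.6, -1.2, 0.3]
finger_gap: 0.0557
grasp_force: 0.0
```

```bash
cat > w.py <<'E'
from h import *
import sys
s=robot.observe();w=robot.get_image('wrist')
print(s['t'],np.round(s['eef_pos'],4),np.round(s['ee_rot'],3).tolist(),s['joint_positions'])
X=wcloud(s,w);save(w['image'],sys.argv[1]+'.png');np.save(sys.argv[1]+'.npy',X)
E
cat > /dev/null; python3 w.py w1; python3 - <<'E'
from h import *
X=np.load('w1.npy').reshape(-1,3);X=X[~np.isnan(X[:,0])]
for lo,hi in((.05,.1),(.08,.1),(.024,.045)):
    g=X[(abs(X[:,0]-.527)<.09)&(abs(X[:,1]-.02)<.09)&(X[:,2]>lo)&(X[:,2]<hi)]
    if len(g)>5: print(lo,len(g),cv2.minAreaRect((g[:,:2]*1000).astype(np.float32)),np.percentile(g[:,2],98))
E
```

```text
3.0333 [ 0.5203 -0.0154  0.2436] [[1.0, -0.001, -0.0], [-0.001, -1.0, -0.001], [-0.0, 0.001, -1.0]] [-7.83704373e-02 -2.24414652e-01  1.76858415e+00 -5.56289336e-04
  1.59769316e+00  1.49319572e+00]
0.05 1507 ((528.1922607421875, 34.94628143310547), (16.406307220458984, 60.13193893432617), 89.4753189086914) 0.08787148743153783
0.08 1204 ((528.1585693359375, 34.955013275146484), (16.397613525390625, 60.06315612792969), 89.44737243652344) 0.08793990998697077
0.024 724 ((527.6522216796875, 4.539113998413086), (63.574588775634766, 132.27256774902344), 89.97425079345703) 0.04373186019440163
```

View pics/w1.png

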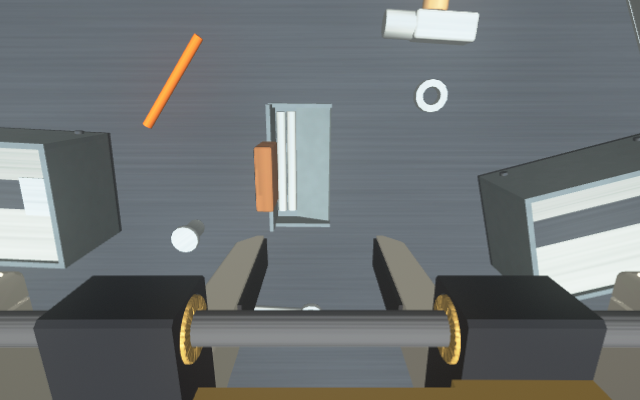

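The wrist view shows the grey tray at (298,165) with its grip at (266,177), and the measured sizes match (16×60 mm grip, 64×132 mm tray). I'm descending onto the grip.

Emit:
{"api": "apply_moves", "payload": {
  "commands": "0.065 -0.42 0 0 0 0; 0.065 -0.42 0 0 0 0; 0.065 -0.42 0.4 0 0 0; 0.065 -0.42 0.8 0 0 0; 0.065 -0.42 0.8 0 0 0; 0.065 -0.42 0.8 0 0 0"
}}

```text
t: 3.58
eef_pos: [0.5267, 0.0363, 0.1446]
ee_rot: [[1.0, 0.0, -0.005], [0.0, -1.0, -0.0], [-0.005, 0.0, -1.0]]
ft_force: [0.1, -0.5, -0.4]
finger_gap: 0.0558
grasp_force: 0.0
```

Emit:
{"api": "apply_moves", "payload": {
  "commands": "0 0 0.2 0 0 0; 0 0 0.4 0 0 0; 0 0 0.59 0 0 0; 0 0 0.59 0 0 0; 0 0 0.59 0 0 0; 0 0 0.59 0 0 0"
}}

```text
t: 4.08
eef_pos: [0.5294, 0.037, 0.0797]
ee_rot: [[1.0, 0.001, 0.003], [0.001, -1.0, 0.0], [0.003, -0.0, -1.0]]
ft_force: [0.2, 0.2, 1.6]
finger_gap: 0.0559
grasp_force: 0.0
```

Emit:
{"api": "apply_moves", "payload": {
  "commands": "0 0.012 0.015 0 0 0; 0 0.012 0.015 0 0 0; 0 0.012 0.015 0 0 0"
}}

```text
t: 4.33
eef_pos: [0.5286, 0.0357, 0.0761]
ee_rot: [[1.0, 0.001, 0.001], [0.001, -1.0, 0.0], [0.001, -0.0, -1.0]]
ft_force: [0.4, 0.3, -0.1]
finger_gap: 0.0558
grasp_force: 0.0
```

Emit:
{"api": "apply_moves", "payload": {
  "commands": "0 0 0 0 0 0; 0 0 0 0 0 0; 0 0 0 0 0 0; 0 0 0 0 0 0; 0 0 0 0 0 0; 0 0 0 0 0 0; 0 0 0 0 0 0; 0 0 0 0 0 0",
  "fingers": 0
}}

```text
t: 5.0
eef_pos: [0.5282, 0.0358, 0.075]
ee_rot: [[1.0, 0.001, -0.0], [0.001, -1.0, 0.0], [-0.0, -0.0, -1.0]]
ft_force: [-0.1, -0.4, 0.7]
finger_gap: 0.0155
grasp_force: 30.0
```

Emit:
{"api": "apply_moves", "payload": {
  "commands": "0 0 -0.04 0 0 0; 0 0 -0.12 0 0 0; 0 0 -0.25 0 0 0; 0 0 -0.4 0 0 0; 0 0 -0.55 0 0 0; 0 0 -0.7 0 0 0; 0 0 -0.85 0 0 0; 0 0 -0.95 0 0 0; 0 0 -1 0 0 0; 0 0 -1 0 0 0"
}}

```text
t: 5.83
eef_pos: [0.5286, 0.0358, 0.1964]
ee_rot: [[1.0, 0.001, 0.002], [0.001, -1.0, 0.0], [0.002, -0.0, -1.0]]
ft_force: [0.2, -0.5, -5.1]
finger_gap: 0.0161
grasp_force: 30.0
```

Emit:
{"api": "apply_moves", "payload": {
  "commands": "0 0 -0.07 0 0 0; 0 0 -0.17 0 0 0; 0 0 -0.27 0 0 0; 0 0 -0.33 0 0 0; 0 0 -0.33 0 0 0; 0 0 -0.33 0 0 0"
}}

```text
t: 6.33
eef_pos: [0.5284, 0.0358, 0.235]
ee_rot: [[1.0, 0.001, 0.001], [0.001, -1.0, 0.0], [0.001, -0.0, -1.0]]
ft_force: [-0.1, -0.4, -5.3]
finger_gap: 0.0158
grasp_force: 30.0
```

```bash
python3 w.py w2
```

```text
6.3333 [0.5284 0.0358 0.235 ] [[1.0, 0.001, 0.001], [0.001, -1.0, 0.0], [0.001, -0.0, -1.0]] [ 1.95271696e-02 -2.02024659e-01  1.76342044e+00 -2.45740011e-06
  1.57953052e+00  1.58920860e+00]
```

View pics/w2.png

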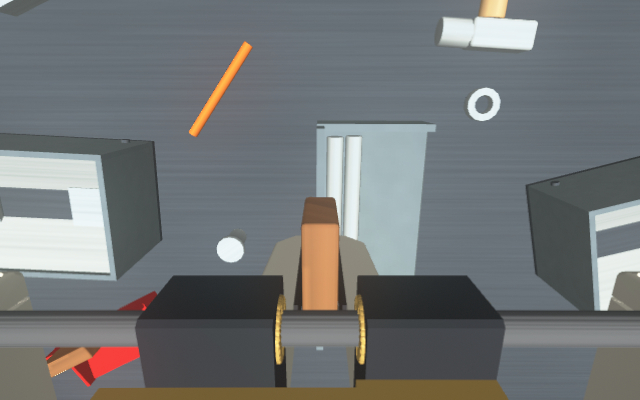

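The tray is held level, and both rods are seated at columns 335 and 353. Next I carry it towards the box while turning it in three parts.

Emit:
{"api": "apply_moves", "payload": {
  "commands": "0.003 0.043 0 0 0 0.041; 0.009 0.13 0 0 0 0.124; 0.017 0.243 0 0 0 0.232; 0.025 0.364 0 0 0 0.348; 0.034 0.494 0 0 0 0.472; 0.043 0.624 0 0 0 0.596; 0.051 0.737 0 0 0 0.704; 0.057 0.824 0 0 0 0.787; 0.06 0.867 0 0 0 0.828; 0.06 0.867 0 0 0 0.828"
}}

```text
t: 7.22
eef_pos: [0.5355, -0.0694, 0.2344]
ee_rot: [[0.907, -0.422, -0.0], [-0.422, -0.907, -0.0], [-0.0, 0.0, -1.0]]
ft_force: [0.5, 0.1, -5.5]
finger_gap: 0.016
grasp_force: 30.0
```

Emit:
{"api": "apply_moves", "payload": {
  "commands": "0.021 0.038 0 0 0 0.041; 0.063 0.114 0 0 0 0.124; 0.117 0.213 0 0 0 0.232; 0.175 0.32 0 0 0 0.348; 0.238 0.434 0 0 0 0.472; 0.3 0.549 0 0 0 0.596; 0.354 0.648 0 0 0 0.704; 0.396 0.724 0 0 0 0.787; 0.417 0.762 0 0 0 0.828; 0.417 0.762 0 0 0 0.828"
}}

```text
t: 8.05
eef_pos: [0.5427, -0.1731, 0.2345]
ee_rot: [[0.646, -0.763, -0.0], [-0.763, -0.646, -0.0], [-0.0, 0.0, -1.0]]
ft_force: [0.6, 0.2, -4.8]
finger_gap: 0.0158
grasp_force: 30.0
```

Emit:
{"api": "apply_moves", "payload": {
  "commands": "0.035 0.026 0 0 0 0.041; 0.105 0.077 0 0 0 0.124; 0.196 0.144 0 0 0 0.232; 0.294 0.217 0 0 0 0.348; 0.398 0.294 0 0 0 0.472; 0.503 0.372 0 0 0 0.596; 0.594 0.439 0 0 0 0.704; 0.664 0.49 0 0 0 0.787; 0.699 0.516 0 0 0 0.828; 0.699 0.516 0 0 0 0.828"
}}

```text
t: 8.88
eef_pos: [0.5499, -0.2767, 0.2345]
ee_rot: [[0.267, -0.964, -0.0], [-0.964, -0.267, 0.0], [-0.0, 0.0, -1.0]]
ft_force: [-0.2, -0.5, -4.7]
finger_gap: 0.016
grasp_force: 30.0
```

```bash
python3 w.py w3; python3 - <<'E'
from h import *
s=robot.observe();R=np.array(s['ee_rot']);p=np.array(s['eef_pos'])
# box frame
c=np.array([.480,-.296]);ex=np.array([.964,.267]);ey=np.array([-.267,.964])
lip=p+R@[0,.061,.057];print('lip',lip,'box frame',(lip[:2]-c)@ex,(lip[:2]-c)@ey,'yaw',np.degrees(np.arctan2(R[1,0],R[0,0])))
X=np.load('w3.npy').reshape(-1,3);X=X[~np.isnan(X[:,0])]
g=X[(abs(X[:,0]-.48)<.16)&(abs(X[:,1]+.3)<.16)&(X[:,2]>.088)&(X[:,2]<.102)]
print(len(g),cv2.minAreaRect((g[:,:2]*1000).astype(np.float32)))
a=robot.get_image('scene');save(a['image'][180:400,80:400].repeat(2,0).repeat(2,1),'s3.png')
E
```

```text
8.8833 [ 0.5499 -0.2767  0.2345] [[0.267, -0.964, -0.0], [-0.964, -0.267, 0.0], [-0.0, 0.0, -1.0]] [-5.07575135e-01 -1.01476723e-02  1.58748832e+00 -2.32277730e-05
  1.56451157e+00  2.36381117e+00]
lip [ 0.49109449 -0.292458    0.17752787] box frame 0.011640798938410211 0.00045225751181169726 yaw -74.41733050554015
4353 ((482.17388916015625, -301.7682189941406), (117.0885238647461, 172.6502685546875), 15.277464866638184)
```

View pics/s3.png

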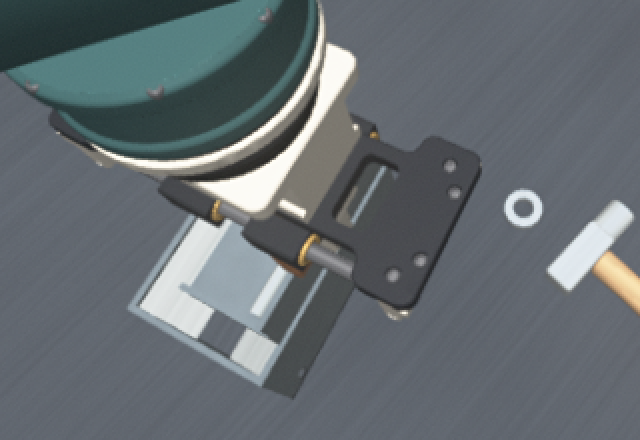

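Tray and slot are parallel: the tray end at (225,290) lines up with the slot at (225,340), and the lip sits 12 mm outside the slot's centre line. Now I compute a tilt that pivots about the lip.

```bash
cat > tilt.py <<'E'
import numpy as np
from scipy.spatial.transform import Rotation as Ro
l=np.array([0,.061,.057])
def call(t0,t1,dz,dx=0,n=9):
    f=[.04,.12,.24,.38,.53,.68,.82,.93,1,1]; R0=Ro.from_euler('x',t0,degrees=True)
    rows=[]
    for k in f:
        R=Ro.from_euler('x',t0+(t1-t0)*k,degrees=True)
        d=R0.inv().apply(R0.apply(l)+np.array([0,dx,dz])*k-R.apply(l))/.12
        rows.append(f"0 {d[1]:.3f} {d[2]:.3f} {(t1-t0)*k/30:.3f} 0 0")
    print('; '.join(rows))
call(0,20,.05);call(20,44,.013);call(44,54,0)
print('return');call(54,27,-.04);call(27,0,-.03)
E
python3 tilt.py
```

```text
0 0.007 0.010 0.027 0 0; 0 0.020 0.029 0.080 0 0; 0 0.042 0.059 0.160 0 0; 0 0.067 0.095 0.253 0 0; 0 0.096 0.135 0.353 0 0; 0 0.126 0.177 0.453 0 0; 0 0.155 0.217 0.547 0 0; 0 0.178 0.250 0.620 0 0; 0 0.193 0.271 0.667 0 0; 0 0.193 0.271 0.667 0 0
0 0.010 -0.004 0.032 0 0; 0 0.029 -0.013 0.096 0 0; 0 0.059 -0.024 0.192 0 0; 0 0.096 -0.036 0.304 0 0; 0 0.137 -0.046 0.424 0 0; 0 0.179 -0.054 0.544 0 0; 0 0.220 -0.060 0.656 0 0; 0 0.253 -0.063 0.744 0 0; 0 0.274 -0.064 0.800 0 0; 0 0.274 -0.064 0.800 0 0
0 0.003 -0.004 0.013 0 0; 0 0.010 -0.011 0.040 0 0; 0 0.020 -0.021 0.080 0 0; 0 0.033 -0.033 0.127 0 0; 0 0.046 -0.045 0.177 0 0; 0 0.060 -0.057 0.227 0 0; 0 0.073 -0.068 0.273 0 0; 0 0.083 -0.076 0.310 0 0; 0 0.090 -0.081 0.333 0 0; 0 0.090 -0.081 0.333 0 0
return
0 -0.020 0.002 -0.036 0 0; 0 -0.058 0.006 -0.108 0 0; 0 -0.115 0.013 -0.216 0 0; 0 -0.179 0.024 -0.342 0 0; 0 -0.245 0.037 -0.477 0 0; 0 -0.307 0.051 -0.612 0 0; 0 -0.363 0.066 -0.738 0 0; 0 -0.404 0.078 -0.837 0 0; 0 -0.430 0.087 -0.900 0 0; 0 -0.430 0.087 -0.900 0 0
0 -0.013 0.001 -0.036 0 0; 0 -0.040 0.003 -0.108 0 0; 0 -0.078 0.007 -0.216 0 0; 0 -0.120 0.013 -0.342 0 0; 0 -0.162 0.022 -0.477 0 0; 0 -0.201 0.033 -0.612 0 0; 0 -0.235 0.044 -0.738 0 0; 0 -0.259 0.053 -0.837 0 0; 0 -0.274 0.060 -0.900 0 0; 0 -0.274 0.060 -0.900 0 0
```

Emit:
{"api": "apply_moves", "payload": {
  "commands": "0 0.007 0.01 0.027 0 0; 0 0.02 0.029 0.08 0 0; 0 0.042 0.059 0.16 0 0; 0 0.067 0.095 0.253 0 0; 0 0.096 0.135 0.353 0 0; 0 0.126 0.177 0.453 0 0; 0 0.155 0.217 0.547 0 0; 0 0.178 0.25 0.62 0 0; 0 0.193 0.271 0.667 0 0; 0 0.193 0.271 0.667 0 0"
}}

```text
t: 9.82
eef_pos: [0.5265, -0.2823, 0.2014]
ee_rot: [[0.267, -0.905, 0.331], [-0.964, -0.251, 0.092], [-0.0, -0.343, -0.939]]
ft_force: [-0.1, 0.9, -5.5]
finger_gap: 0.0159
grasp_force: 30.0
```

Emit:
{"api": "apply_moves", "payload": {
  "commands": "0 0.01 -0.004 0.032 0 0; 0 0.029 -0.013 0.096 0 0; 0 0.059 -0.024 0.192 0 0; 0 0.096 -0.036 0.304 0 0; 0 0.137 -0.046 0.424 0 0; 0 0.179 -0.054 0.544 0 0; 0 0.22 -0.06 0.656 0 0; 0 0.253 -0.063 0.744 0 0; 0 0.274 -0.064 0.8 0 0; 0 0.274 -0.064 0.8 0 0"
}}

```text
t: 10.65
eef_pos: [0.4947, -0.2916, 0.1977]
ee_rot: [[0.267, -0.692, 0.67], [-0.964, -0.192, 0.186], [-0.0, -0.695, -0.719]]
ft_force: [0.3, -0.7, -3.6]
finger_gap: 0.0159
grasp_force: 30.0
```

Emit:
{"api": "apply_moves", "payload": {
  "commands": "0 0.02 -0.021 0.08 0 0; 0 0.046 -0.045 0.177 0 0; 0 0.073 -0.068 0.273 0 0; 0 0.09 -0.081 0.333 0 0; 0 0.09 -0.081 0.333 0 0; 0 0.09 -0.081 0.333 0 0; 0 0.09 -0.081 0.333 0 0; 0 0.09 -0.081 0.333 0 0"
}}

```text
t: 11.32
eef_pos: [0.4817, -0.2952, 0.1982]
ee_rot: [[0.269, -0.567, 0.779], [-0.963, -0.159, 0.217], [0.001, -0.808, -0.589]]
ft_force: [0.5, -0.1, -4.3]
finger_gap: 0.0159
grasp_force: 30.0
```

```bash
python3 - <<'E'
from h import *
s=robot.observe();print(s['t'],s['finger_gap'])
a=robot.get_image('scene');b=robot.get_image('side');w=robot.get_image('wrist')
f=lambda i,x,y:cv2.resize(i[y:y+200,x:x+260],(400,300))
m=np.vstack([np.hstack([f(a['image'],100,200),f(b['image'],300,20)]),np.hstack([cv2.resize(w['image'],(400,300))]*1+[np.zeros((300,400,3),np.uint8)])])
save(m,'p4.png')
E
```

```text
11.3167 0.015852658291031524
```

View pics/p4.png

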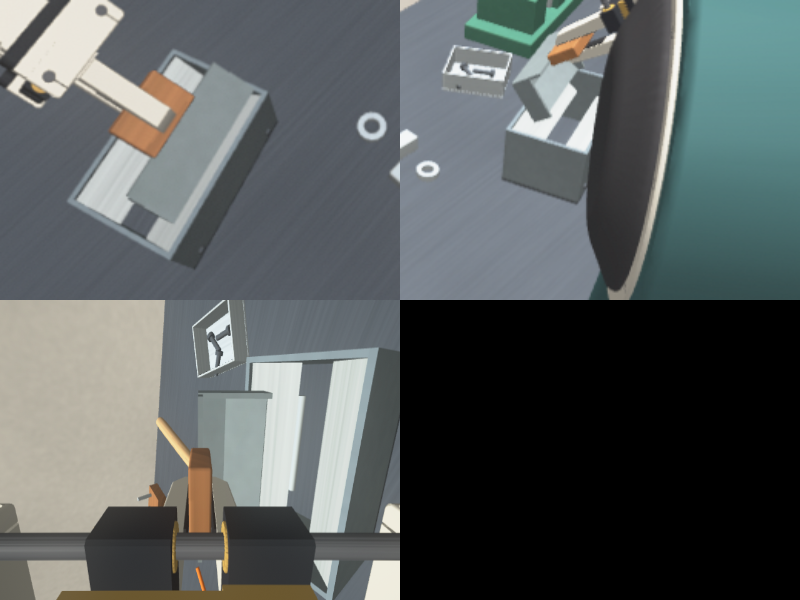

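The wrist view shows an empty tray (at about (230,420)), with no rods on the box plates. The measured weight fell to about 4 N, which also fits an empty tray. I'm levelling the tray and carrying it back to its old place.

Emit:
{"api": "apply_moves", "payload": {
  "commands": "0 -0.02 0.002 -0.036 0 0; 0 -0.058 0.006 -0.108 0 0; 0 -0.115 0.013 -0.216 0 0; 0 -0.179 0.024 -0.342 0 0; 0 -0.245 0.037 -0.477 0 0; 0 -0.307 0.051 -0.612 0 0; 0 -0.363 0.066 -0.738 0 0; 0 -0.404 0.078 -0.837 0 0; 0 -0.43 0.087 -0.9 0 0; 0 -0.43 0.087 -0.9 0 0"
}}

```text
t: 12.3
eef_pos: [0.5199, -0.2845, 0.2347]
ee_rot: [[0.269, -0.858, 0.437], [-0.963, -0.24, 0.12], [0.002, -0.453, -0.892]]
ft_force: [0.8, 1.1, -3.2]
finger_gap: 0.0152
grasp_force: 30.0
```

Emit:
{"api": "apply_moves", "payload": {
  "commands": "0 -0.04 0.003 -0.108 0 0; 0 -0.078 0.007 -0.216 0 0; 0 -0.12 0.013 -0.342 0 0; 0 -0.162 0.022 -0.477 0 0; 0 -0.201 0.033 -0.612 0 0; 0 -0.235 0.044 -0.738 0 0; 0 -0.259 0.053 -0.837 0 0; 0 -0.274 0.06 -0.9 0 0; 0 -0.274 0.06 -0.9 0 0; 0 -0.274 0.06 -0.9 0 0"
}}

```text
t: 13.13
eef_pos: [0.5501, -0.276, 0.2412]
ee_rot: [[0.268, -0.963, 0.001], [-0.963, -0.268, 0.001], [-0.001, -0.001, -1.0]]
ft_force: [-0.3, -0.5, -4.5]
finger_gap: 0.016
grasp_force: 30.0
```

```bash
python3 - <<'E'
from h import *
s=robot.observe();print(s['t'],s['eef_pos'],np.round(s['ee_rot'],3).tolist(),s['ft_force'],s['finger_gap'])
w=robot.get_image('wrist');a=robot.get_image('scene')
save(np.hstack([cv2.resize(w['image'],(440,300)),cv2.resize(a['image'][200:400,100:340],(360,300))]),'p5.png')
for l in('rod_a',):
  for d in(w,a):
    print([(round(m['p'],2),m['extent']) for m in robot.masks_of(d,l)])
E
```

```text
13.1333 [ 0.55006089 -0.27604085  0.24119642] [[0.268, -0.963, 0.001], [-0.963, -0.268, 0.001], [-0.001, -0.001, -1.0]] [-0.27850363 -0.4962887  -4.45251607] 0.015964562470992292
[]
[(0.79, [418.8, 168.4, 445.2, 214.4])]
```

View pics/p5.png

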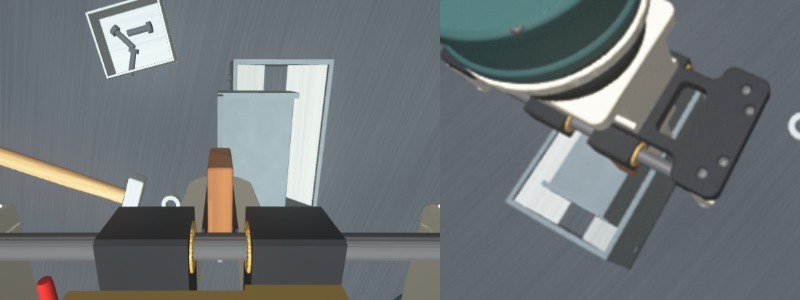

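Level and visibly empty: the tray at (255,140) in the wrist view has no rods. I'm turning it back.

Emit:
{"api": "apply_moves", "payload": {
  "commands": "-0.085 -0.017 0 0 0 -0.083; -0.21 -0.043 0 0 0 -0.207; -0.38 -0.078 0 0 0 -0.373; -0.55 -0.113 0 0 0 -0.538; -0.72 -0.148 0 0 0 -0.704; -0.851 -0.174 0 0 0 -0.828; -0.851 -0.174 0 0 0 -0.828"
}}

```text
t: 13.92
eef_pos: [0.5423, -0.1702, 0.2422]
ee_rot: [[0.652, -0.758, 0.001], [-0.758, -0.652, 0.001], [0.0, -0.002, -1.0]]
ft_force: [0.3, -0.2, -3.4]
finger_gap: 0.0159
grasp_force: 30.0
```

Emit:
{"api": "apply_moves", "payload": {
  "commands": "-0.07 -0.05 0 0 0 -0.083; -0.175 -0.13 0 0 0 -0.207; -0.315 -0.23 0 0 0 -0.373; -0.455 -0.335 0 0 0 -0.538; -0.595 -0.44 0 0 0 -0.704; -0.699 -0.515 0 0 0 -0.828; -0.699 -0.515 0 0 0 -0.828"
}}

```text
t: 14.5
eef_pos: [0.5352, -0.0667, 0.242]
ee_rot: [[0.91, -0.415, 0.001], [-0.415, -0.91, 0.001], [0.001, -0.001, -1.0]]
ft_force: [-0.2, -0.4, -4.5]
finger_gap: 0.0158
grasp_force: 30.0
```

Emit:
{"api": "apply_moves", "payload": {
  "commands": "-0.042 -0.076 0 0 0 -0.083; -0.105 -0.19 0 0 0 -0.207; -0.188 -0.343 0 0 0 -0.373; -0.272 -0.495 0 0 0 -0.538; -0.355 -0.648 0 0 0 -0.704; -0.418 -0.762 0 0 0 -0.828; -0.418 -0.762 0 0 0 -0.828; -0.418 -0.762 0 0 0 -0.828; -0.418 -0.762 0 0 0 -0.828"
}}

```text
t: 15.25
eef_pos: [0.5283, 0.0351, 0.2417]
ee_rot: [[1.0, -0.001, 0.0], [-0.001, -1.0, -0.0], [0.0, 0.0, -1.0]]
ft_force: [-0.9, 0.3, -3.7]
finger_gap: 0.0159
grasp_force: 30.0
```

Emit:
{"api": "apply_moves", "payload": {
  "commands": "0 0 0.1 0 0 0; 0 0 0.25 0 0 0; 0 0 0.45 0 0 0; 0 0 0.65 0 0 0; 0 0 0.85 0 0 0; 0 0 1 0 0 0; 0 0 1 0 0 0; 0 0 1 0 0 0; 0 0 1 0 0 0"
}}

```text
t: 16.0
eef_pos: [0.5287, 0.0354, 0.1227]
ee_rot: [[1.0, 0.0, 0.001], [0.0, -1.0, 0.0], [0.001, -0.0, -1.0]]
ft_force: [0.5, -0.0, -3.3]
finger_gap: 0.016
grasp_force: 30.0
```

Emit:
{"api": "apply_moves", "payload": {
  "commands": "0 0 0.08 0 0 0; 0 0 0.16 0 0 0; 0 0 0.24 0 0 0; 0 0 0.3 0 0 0; 0 0 0.34 0 0 0; 0 0 0.36 0 0 0; 0 0 0.37 0 0 0; 0 0 0.375 0 0 0; 0 0 0.375 0 0 0; 0 0 0.375 0 0 0"
}}

```text
t: 16.83
eef_pos: [0.5284, 0.0358, 0.0771]
ee_rot: [[1.0, 0.001, 0.001], [0.001, -1.0, 0.0], [0.001, -0.0, -1.0]]
ft_force: [0.3, -0.3, -3.3]
finger_gap: 0.0156
grasp_force: 30.0
```

Emit:
{"api": "apply_moves", "payload": {
  "commands": "0 0 0.005 0 0 0; 0 0 0.01 0 0 0; 0 0 0.015 0 0 0; 0 0 0.018 0 0 0; 0 0 0.018 0 0 0; 0 0 0.018 0 0 0"
}}

```text
t: 17.33
eef_pos: [0.5284, 0.0358, 0.075]
ee_rot: [[1.0, 0.001, 0.0], [0.001, -1.0, -0.0], [0.0, 0.0, -1.0]]
ft_force: [-3.8, -0.5, 5.9]
finger_gap: 0.0159
grasp_force: 30.0
```

In contact with the bench (force +6 N). I release here and retreat straight up.

Emit:
{"api": "apply_moves", "payload": {
  "commands": "0 0 0 0 0 0; 0 0 0 0 0 0; 0 0 0 0 0 0; 0 0 0 0 0 0; 0 0 0 0 0 0; 0 0 0 0 0 0",
  "fingers": 60
}}

```text
t: 17.83
eef_pos: [0.5282, 0.0358, 0.0745]
ee_rot: [[1.0, 0.001, -0.0], [0.001, -1.0, 0.0], [-0.0, -0.0, -1.0]]
ft_force: [-0.3, -0.2, -0.3]
finger_gap: 0.051
grasp_force: 0.0
```

Emit:
{"api": "apply_moves", "payload": {
  "commands": "0 0 -0.1 0 0 0; 0 0 -0.3 0 0 0; 0 0 -0.6 0 0 0; 0 0 -0.9 0 0 0; 0 0 -1 0 0 0; 0 0 -1 0 0 0; 0 0 -1 0 0 0"
}}

```text
t: 18.42
eef_pos: [0.5284, 0.0358, 0.1954]
ee_rot: [[1.0, 0.001, 0.002], [0.001, -1.0, 0.0], [0.002, -0.0, -1.0]]
ft_force: [-0.1, 0.4, -0.9]
finger_gap: 0.0557
grasp_force: 0.0
```

Emit:
{"api": "apply_moves", "payload": {
  "commands": "-0.8 -0.2 -0.5 0 0 0; -0.8 -0.2 -0.5 0 0 0; -0.8 -0.2 -0.5 0 0 0; -0.8 -0.2 -0.5 0 0 0; -0.8 -0.2 -0.5 0 0 0; -0.8 -0.2 -0.5 0 0 0"
}}

```text
t: 18.92
eef_pos: [0.4322, 0.0596, 0.2532]
ee_rot: [[1.0, 0.001, -0.001], [0.001, -1.0, -0.0], [-0.001, 0.0, -1.0]]
ft_force: [-0.0, -0.1, -0.6]
finger_gap: 0.0557
grasp_force: 0.0
```

```bash
python3 - <<'E'
from h import *
s=robot.observe();print(s['t'],s['eef_pos'],s['finger_gap'],s['ft_force'])
a=robot.get_image('scene');b=robot.get_image('side');S=cloud(a)
f=lambda i,x,y:cv2.resize(i[y:y+200,x:x+260],(400,300),interpolation=cv2.INTER_CUBIC)
save(np.vstack([np.hstack([f(a['image'],110,200),f(b['image'],300,20)]),np.hstack([f(a['image'],250,100),f(b['image'],180,100)])]),'p6.png')
X=S.reshape(-1,3);X=X[~np.isnan(X[:,0])]
g=X[(abs(X[:,0]-.527)<.09)&(abs(X[:,1]-.02)<.09)&(X[:,2]>.06)&(X[:,2]<.1)]
if len(g)>5: print(cv2.minAreaRect((g[:,:2]*1000).astype(np.float32)),np.percentile(g[:,2],95))
# points inside box below slot
d=X[:,:2]-[.480,-.296];x=d@[.964,.267];y=d@[-.267,.964]
i=(abs(x)<.013)&(abs(y)<.083)&(X[:,2]<.05);print(i.sum(),np.percentile(X[i,2],[5,25,50,75,95]).round(4))
E
```

```text
18.9167 [0.4322354  0.05962531 0.25324512] 0.055697082674585674 [-0.02742484 -0.095602   -0.56343233]
((528.0940551757812, 35.61034393310547), (17.57707405090332, 59.752017974853516), 89.65070343017578) 0.08659684919296201
516 [0.0037 0.0049 0.0056 0.0063 0.0074]
```

View pics/p6.png

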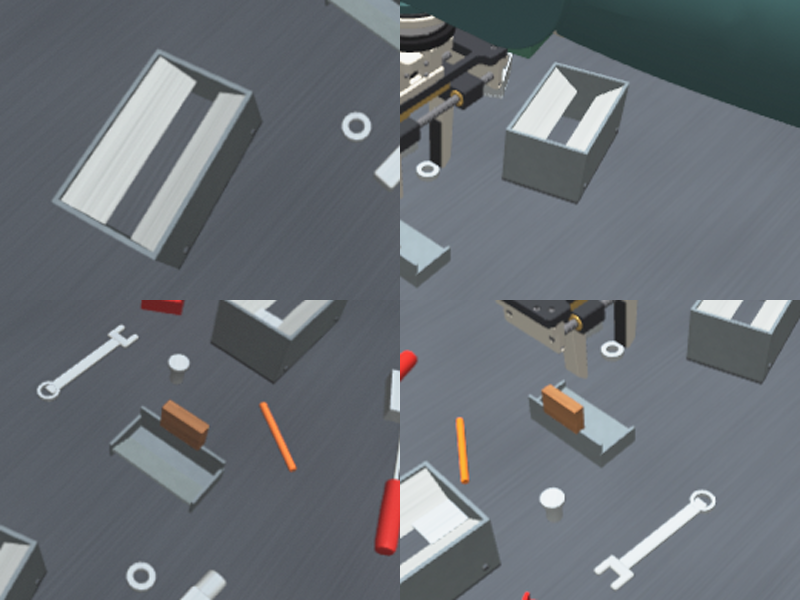

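The tray stands upright and empty at (165,455), and the box plates are clear. No rods show on the bench, so I take one wrist look into the slot to confirm.

Emit:
{"api": "apply_moves", "payload": {
  "commands": "-0.2 1 0 0 0 0; -0.2 1 0 0 0 0; -0.2 1 0 0 0 0; -0.2 1 0 0 0 0; -0.2 1 0 0 0 0"
}}

```text
t: 19.43
eef_pos: [0.4083, -0.0623, 0.2535]
ee_rot: [[1.0, -0.004, -0.002], [-0.004, -1.0, 0.0], [-0.002, -0.0, -1.0]]
ft_force: [0.3, 0.8, 0.5]
finger_gap: 0.0559
grasp_force: 0.0
```

Emit:
{"api": "apply_moves", "payload": {
  "commands": "-0.2 1 -0.3 0 0 0; -0.2 1 -0.3 0 0 0; -0.2 1 -0.3 0 0 0; -0.2 1 -0.3 0 0 0; -0.2 1 -0.3 0 0 0"
}}

```text
t: 19.85
eef_pos: [0.3848, -0.1814, 0.2902]
ee_rot: [[1.0, -0.001, -0.001], [-0.001, -1.0, 0.001], [-0.001, -0.001, -1.0]]
ft_force: [1.0, 0.2, -0.6]
finger_gap: 0.0554
grasp_force: 0.0
```

Emit:
{"api": "apply_moves", "payload": {
  "commands": "0 1 -0.3 0 0 0; 0 1 -0.3 0 0 0; 0 1 -0.3 0 0 0; 0 1 -0.3 0 0 0; 0 1 -0.3 0 0 0; 0 1 -0.3 0 0 0"
}}

```text
t: 20.35
eef_pos: [0.3855, -0.2989, 0.3254]
ee_rot: [[1.0, 0.002, -0.001], [0.002, -1.0, 0.002], [-0.001, -0.002, -1.0]]
ft_force: [-0.5, -0.1, -1.0]
finger_gap: 0.0556
grasp_force: 0.0
```

```bash
python3 w.py w7; python3 - <<'E'
import cv2
cv2.imwrite('pics/w7b.png',cv2.convertScaleAbs(cv2.imread('pics/w7.png'),alpha=1.6))
E
```

```text
20.35 [ 0.3855 -0.2989  0.3254] [[1.0, 0.002, -0.001], [0.002, -1.0, 0.002], [-0.001, -0.002, -1.0]] [-7.12155062e-01 -3.03469923e-01  1.70149951e+00  4.97697506e-04
  1.74549734e+00  8.56269655e-01]
```

View pics/w7b.png

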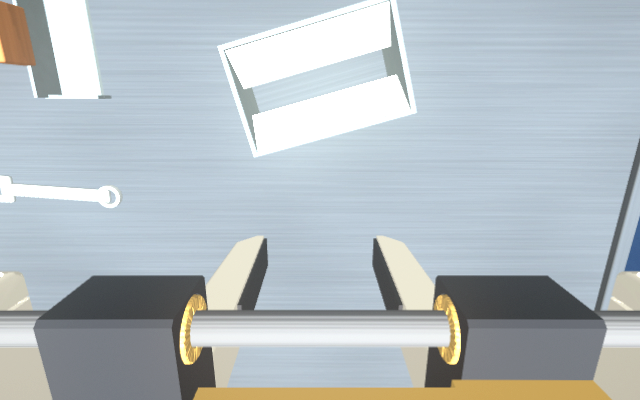

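This view shows the box at (318,80), with the robot-side bench and the plates clear; the other sides were clear in the scene view. By elimination, the rods are in the hollow under the plates, out of sight.

```bash
python3 -c "
from workcell import robot
print(robot.sign_off())"
```

```text
the job is handed in; nothing more can be done
None
```

I tipped both rods over the long-slot box's slot, put the empty tray back upright on the bench, let go and handed the job in at about 20 s. I never saw the rods inside the box: I conclude they are there because the tray's weight dropped and no view shows them on the plates or the bench.

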